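Pry the terminal cover off the sloping control box

ROBOT

A 6-joint arm with a two-finger parallel gripper is mounted at the origin on a cart in front of the work surface, level with it; the furniture and walls round the work are solid. World frame = base frame: x ahead of the robot, y to its left, z up, the work surface at z = 0. Lengths are in mm, angles in rad, forces in N, time in s.
With the tool pointing down it reaches from about 375 to 925 mm from the base axis. Payload 5.7 kg.
Tool frame: the origin (TCP) lies between the finger pads; the fingertips stand arm.tcp_to_tips ahead of it and the grasp point (between the pads) lies 3 mm ahead of it (arm.tcp_to_tips is the distance from the TCP to the fingertips, in mm); z points along the fingers, y is the line along which they close (so a half turn about z gives the same grasp; the last joint's range is limited). The gripper opens to 88 mm and grips with 3 to 60 N. Pads are 20 mm wide; open, the fingers measure 115 mm over their backs; the gripper's body (75 mm by 178 mm) begins 61 mm behind the grasp point.
Start: joints at [-1.248, 0.359, 1.51, -0, 1.272, -0.115], TCP at [254.351, -543.388, 244.623] pointing down, gripper open.
Joint ranges: [-2.97, 2.97], [-1.01, 2.36], [0.21, 2.38], [-0.96, 4.11], [0.2, 2.71], [-2.98, 2.98]. Speed limits (rad/s): [2.39, 2.39, 3.14, 3.14, 3.14, 3.14].

INTERFACE

Orientations are given as a unit quaternion [w, x, y, z].
In Python, from rig import telemetry, optics, arm gives the robot as it stands. The module is installed in compiled form; this text tells all that it offers.
- The arm moves only by the shell command python3 -m crank 'ROWS'. ROWS is JSON, a list of rows, each an object of numbers: "wx", "wy", "wz": the turn, a rotation vector about the tool's x, y, z each as a share of 180 degrees, from -1 to 1; "x", "y", "z": the shift along the tool's x, y, z each as a share of 0.05 m, from -1 to 1; "grip": the gripper command: -1 is shut, 1 is fully open, values between are in proportion. In form: [{"wx": .., "wy": .., "wz": .., "x": .., "y": .., "z": .., "grip": ..}, ...]. A call has 1 to 5 rows; each row shifts and turns the commanded pose from where the row before left it, along the tool's axes as they then stand; what a row does not reach is not made up. A row lasts 1/10 s, in which the tool goes at most 50 mm and 8.59 degrees, less where a joint would pass 70% of its speed; a pose out of reach is approached as far as the arm can. A call with a number of a shift or a turn outside -1 to 1 is refused whole. A call with a gripper value outside its range is refused whole. The fingers move at their own pace and stop on an object; the grip force is fixed at half the most. Time passes only in rows, so rows that do not move let the fingers close. It gives the time, the measured TCP pose, the force, the opening and the grip force at its end, in the units of the state.
- telemetry.sense(): the state, without advancing time (a new reading comes with each control period).
- optics.read_camera(name): name is "scene" or "top" or "wrist"; returns a dict with "img" (384x512x3 uint8, red, green, blue), "range_z" (384x512 float32, mm along the optical axis (not along the pixel's ray), 0 where there is no reading), "mtx" (3x3 intrinsics, pixels), "xyz" and "orientation" of the camera in the world. Camera axes: x right, y down, z forward; pixel columns grow to the right and rows downward; lengths in mm; the calibration is good to about 2 mm. A picture is of the moment at which its call begins.
- arm.close_job(): hands the job in; it is judged then, once.
The state is a dict: "clock": time; "joint_positions": joint angles; "joint_velocities": joint speeds; "effort": joint torques, N m; "tcp_pos": TCP position; "orientation": TCP orientation; "ft_force": force on the tool from outside, world axes, zero at the start; "ft_torque": the same for the moment, N m; "width": finger opening in mm; "grasp_force": force on a finger pad.
Only numpy, scipy, OpenCV 4.12 (cv2) and the standard library are available. Lean on these libraries where they do the work, as an engineer would, in place of code of your own. Each camera call takes 0.05 s, during which the arm holds its last target. There are 200 camera calls.

TASK

Pick up the flat-blade pry tool, push its blade into the notch in the front edge of the orange terminal cover and lever the cover up until it snaps loose, without touching the cover with the gripper while it is still snapped down. Lay the tool back down on the desk, then lift the loose cover off with the gripper and set it down gently, right side up, in the middle of the black rubber mat. Leave the jars and the bottle standing where they are.

Things in the scene. Friction and masses are not known exactly. Their poses are not given: they have to be found in the camera images.
- control_box: grey control box, fixed, 140 deep (x) x 130 wide (y); origin at the centre of its underside, x points from front to back, z up. Front face at x = -70, 105 high; from there the flat top face slopes up to the back at 22 degrees (to 162). The cover sits on it, 22 from the front edge measured along the slope, 39 bare face on either side; two lamps and a selector stand behind it
- front_edge (a point): middle of the control box's front top edge (rounded, radius 4), on the line of the sloping face; axes as control_box. The tool can be levered over this edge
- notch_home (a point): point of the control box where point cover_notch lies while the cover is snapped down; axes as control_box
- cover_mid (a point): centre of the orange cover, a cap open below: 84 along its x (up the slope), 52 along its y, 18 high along its z, so 9 below its top; walls 3, 60 g. While snapped down its underside lies on the sloping face, its z square to that face
- cover_notch (a point): middle of the upper edge of the pry notch, on the outside of the cover's front wall (axes as the cover: x into the cover, z up off the face). The notch is open below, 18 wide and 5.5 high above the sloping face; behind it 14 is free for the blade, counted from the outside of the wall
- pry_tool: flat pry tool, straight, 140 long, 90 g, lying on the desk: blue handle 70 x 22 (y) x 20 (z), steel shank 25 long and 9 thick, flat steel blade 45 long, 10 wide (y), 2.5 thick (z). x points to the tip; origin at the front end of the handle, on its underside (10 below the tool's axis)
- tool_handle (a point): centre of the pry tool's handle (on the axis, 35 behind the handle's front end); axes as pry_tool
- tool_tip (a point): middle of the blade's end, half-way through its thickness, 105 ahead of tool_handle on the axis
- parts_mat: black rubber mat fixed to the desk, 100 (x) x 100 (y) x 3; origin at the centre of its underside
- teal_jar_mid (a point): jar of teal paint, 50 wide, 58 high, standing; point on its axis 30 above the desk
- redlid_jar_mid (a point): empty jar with red lid, 50 wide, 66 high, standing; point on its axis 30 above the desk
- blue_bottle_mid (a point): small blue bottle with dark cap, 30 wide, 58 high, standing; point on its axis 30 above the desk
- cover: the same orange cover; origin at the centre of its underside. A spring catch holds it behind the notch: with about 10 N upward at the notch it lets go once the front is about 5 up, then stays propped open with the front about 9 up, turned about its far edge; then a straight pull takes it off

How it is judged (in metres and radians):
On the way, in this order (a step that is already met when the one before it is completed fails the run):
1. the tool's blade lifts the cover's front against its catches, no finger touching the cover (distance between cover_notch and notch_home above 0.002 m and contact force between pry_tool and cover above 1 N and contact force between the fingers and cover below 0.1 N).
2. the tool lies on the desk, let go, and the loose cover is still on the box, propped open (height (world z) of tool_handle between 0 and 0.018 m and contact force between the fingers and pry_tool below 0.1 N and distance between cover_notch and notch_home between 0.005 and 0.03 m), for 0.2 s.
3. the cover is lifted off the box with the gripper (distance between cover_notch and notch_home above 0.04 m and contact force between the fingers and cover above 0.5 N), for 0.1 s.
At the end, for the whole second after the job is handed in: The cover lies at rest flat on the mat, right side up, its centre within 30 mm of the mat's centre; the tool lies at rest on the desk, its handle's centre less than 18 mm above the desk (horizontal distance between cover_mid and parts_mat below 0.03 m and height (world z) of each of cover_mid, tool_handle below 0.018 m and angle between cover_mid's own z axis and vertical below 0.12 rad and linear speed of each of cover, pry_tool below 0.02 m/s and height (world z) of tool_handle above 0 m); the robot touches nothing.
It fails at once if the gripper touches the cover (over 1 N) while it is still snapped down (contact force between the fingers and cover above 1 N and distance between cover_notch and notch_home below 0.003 m).
It fails at once if the cover is dropped or flung: faster than 0.7 m/s away from the box with no finger on it (linear speed of cover above 0.7 m/s and contact force between the fingers and cover below 0.05 N and distance between cover_notch and notch_home above 0.05 m).
It fails at once if a jar or the bottle is moved by more than 30 mm (distance of any of teal_jar_mid, redlid_jar_mid, blue_bottle_mid from where it was at the start of the episode above 0.03 m).
It also fails if it takes over 72 s, if anything falls off the work surface, if the arm or the gripper's body presses on something with over 40 N, if the wrist force passes 120 N, or if a joint passes its speed limit or range.

## Working session

There is one attempt and no reset: what is moved stays moved. The work goes in short steps, Python scripts to look and compute and a shell command to move; the robot and the scene stay as the last step left them, time stands still between calls to the robot, and variables do not carry over. Pictures are saved under pics/ and viewed, at most 10 in all, crops included, and the job is handed in when it is done.

```bash
mkdir -p pics
cat > h.py <<'E'
import numpy as np, cv2
from scipy.spatial.transform import Rotation as R
from rig import telemetry, optics, arm
def rot(q): return R.from_quat([q[1],q[2],q[3],q[0]])
def cam(n):
    c=optics.read_camera(n); z=c["range_z"]; K=np.array(c["mtx"])
    v,u=np.mgrid[0:384,0:512]
    P=np.stack([(u-K[0,2])/K[0,0]*z,(v-K[1,2])/K[1,1]*z,z],-1)
    W=P@rot(c["orientation"]).as_matrix().T+np.array(c["xyz"])
    W[z<=0]=np.nan
    return c["img"],W
E
python3 - <<'E'
from h import *
s=telemetry.sense(); print(s, arm.tcp_to_tips)
for n in("scene","top"):
    i,W=cam(n); cv2.imwrite(f"pics/{n}0.png",i[:,:,::-1]); np.save(f"{n}0.npy",W); np.save(f"{n}0i.npy",i)
a=np.hstack([cv2.imread("pics/scene0.png"),cv2.imread("pics/top0.png")])
E
```

```text
{'clock': 0.0, 'joint_positions': array([-1.24806428e+00,  3.59502641e-01,  1.51144203e+00,  1.93108043e-05,
        1.27250306e+00, -1.15078407e-01]), 'joint_velocities': array([-0.00065067,  0.00028301, -0.00182953, -0.00254404,  0.0010521 ,
        0.00137574]), 'effort': array([-1.56590497e-03, -5.15366399e+01, -2.70728928e+01,  6.75902283e-02,
        3.52451240e-02, -1.32389323e-04]), 'tcp_pos': array([ 254.17446613, -542.77373266,  243.80732272]), 'orientation': array([-9.23498727e-04,  9.76135975e-01,  2.17158235e-01, -8.69536381e-05]), 'ft_force': array([-0.19307656, -0.29438536,  0.17724212]), 'ft_torque': array([ 0.00485736, -0.00552808, -0.0097005 ]), 'grasp_force': 0.0, 'width': 87.8269570369807} 22.0
```

View pics/scene0.png

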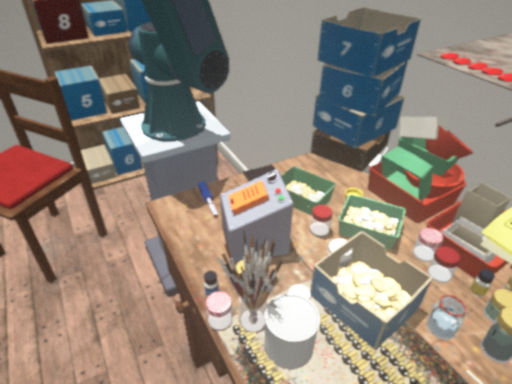

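View pics/top0.png

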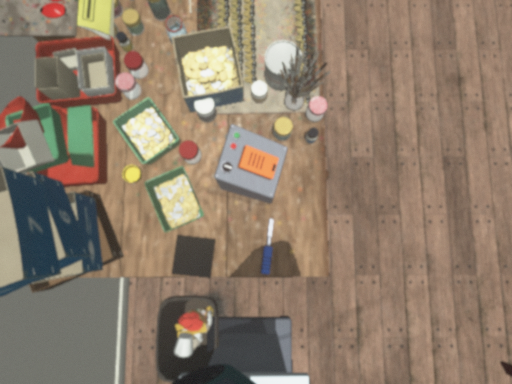

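Scene: the box with the orange cover is at about (258,205). Top view: cover at about (259,162), tool at about (268,247) with its blade pointing up the picture, mat at about (194,256). Next I'll measure them.

Run:
```python
from h import *
W=np.load("top0.npy"); i=np.load("top0i.npy"); np.set_printoptions(precision=1,suppress=True)
hsv=cv2.cvtColor(i,cv2.COLOR_RGB2HSV)
for n,(u,v) in dict(cover=(259,162),handle=(266,262),tip=(271,222),mat=(194,256),mc1=(176,237),mc2=(213,237),mc3=(212,275),redlid=(189,152),boxes=(172,200),yel=(283,127),bot=(312,134),box_a=(231,127),box_b=(285,150),box_c=(256,198),box_d=(218,178)).items(): print(n,W[v,u])
def rect(m):
    P=W[m]; P=P[~np.isnan(P[:,0])]; r=cv2.minAreaRect(P[:,:2].astype(np.float32)); print(len(P),P.mean(0),np.median(P[:,2]),r); return P
roi=np.zeros((384,512),bool); roi[140:185,235:285]=1
m=roi&(hsv[...,0]<20)&(hsv[...,1]>170)&(hsv[...,2]>150); P=rect(m)
A=np.c_[P[:,:2],np.ones(len(P))]; c=np.linalg.lstsq(A,P[:,2],rcond=None)[0]; print("plane",c,np.degrees(np.arctan(np.hypot(*c[:2]))),np.degrees(np.arctan2(c[1],c[0])))
roi[:]=0; roi[235:280,255:280]=1
m=roi&(hsv[...,0]>105)&(hsv[...,0]<130)&(hsv[...,1]>150); P=rect(m)
roi[:]=0; roi[230:282,168:220]=1
m=roi&(hsv[...,2]<60); rect(m)
big=cv2.resize(i[100:290,140:340],None,fx=4,fy=4,interpolation=cv2.INTER_CUBIC)[:600]
big=cv2.resize(i[100:290,140:340],(630,600),interpolation=cv2.INTER_CUBIC)
cv2.imwrite("pics/top_crop.png",big[:,:,::-1])
```

```text
cover [648.9 -38.2 145.3]
handle [422.8 -55.7  20.6]
tip [523.5 -69.5  11.8]
mat [438.1 127.7   1.7]
mc1 [486.5 175.1   1.8]
mc2 [486.2  80.    1.2]
mc3 [390.1  81.4  -1. ]
redlid [694.5 135.3  64.9]
boxes [580.2 184.2  19.6]
yel [ 761.1 -100.3   58.2]
bot [ 743.3 -173.9   55.5]
box_a [726.3  24.6 159.3]
box_b [ 686.7 -100.3  109. ]
box_c [583.3 -31.2  29.6]
box_d [610.   52.6 157.1]
0 [nan nan nan] nan ((0.0, 0.0), (0.0, 0.0), 0.0)
plane [0. 0. 0.] 0.0 0.0
0 [nan nan nan] nan ((0.0, 0.0), (0.0, 0.0), 0.0)
0 [nan nan nan] nan ((0.0, 0.0), (0.0, 0.0), 0.0)<stdin>:6: RuntimeWarning: Mean of empty slice.
  ret = um.true_divide(
  return _methods._mean(a, axis=axis, dtype=dtype,
  ret = ret.dtype.type(ret / rcount)
```

View pics/top_crop.png

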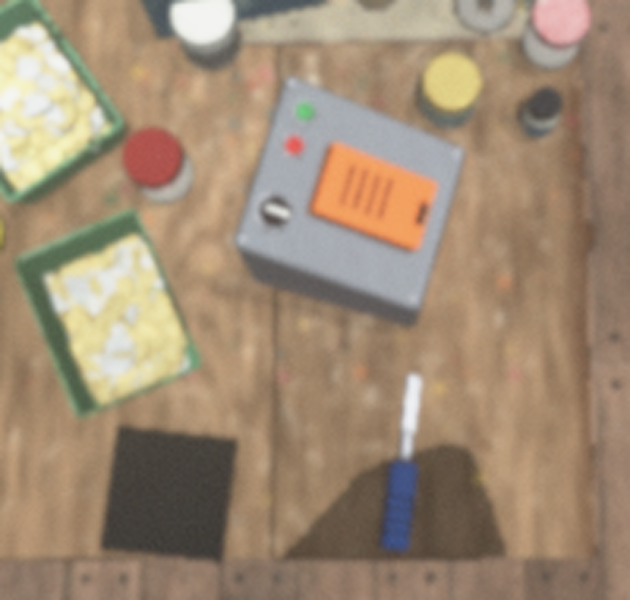

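The crop confirms that the notch (dark spot, crop (422,212)) faces the picture's right, so the box's x axis is at about 70° yaw. The tool handle is at crop (398,505) and points up. The colour thresholds returned nothing, so I'll fix them.

```bash
cat >> h.py <<'E'
np.set_printoptions(precision=1,suppress=True)
def orange(i): i=i.astype(int); return (i[...,0]-i[...,2]>110)&(i[...,0]-i[...,1]>60)&(i[...,0]>150)
def blue(i): i=i.astype(int); return (i[...,2]-i[...,0]>40)&(i[...,2]>60)
def rect(W,m,x0,x1,y0,y1,z0,z1):
    with np.errstate(invalid='ignore'):
        m=m&(W[...,0]>x0)&(W[...,0]<x1)&(W[...,1]>y0)&(W[...,1]<y1)&(W[...,2]>z0)&(W[...,2]<z1)
    P=W[m]; print(len(P)); 
    if len(P)>5: print(P.mean(0),np.median(P[:,2]),cv2.minAreaRect(P[:,:2].astype(np.float32)))
    return m,P
def plane(P):
    P=P.copy()
    for _ in range(4):
        A=np.c_[P[:,:2],np.ones(len(P))]; c=np.linalg.lstsq(A,P[:,2],rcond=None)[0]; r=P[:,2]-A@c; P=P[abs(r)<max(1.5,2*r.std())]
    print("plane",c*[1,1,1],"slope",np.degrees(np.arctan(np.hypot(*c[:2]))),"dir",np.degrees(np.arctan2(c[1],c[0])),"rms",r.std()); return c
E
python3 - <<'E'
from h import *
W=np.load("top0.npy"); i=np.load("top0i.npy")
print(i[162,259],i[262,266],i[256,194],i[190,255])
m,P=rect(W,orange(i),560,740,-130,60,100,200); plane(P)
rect(W,blue(i),350,500,-100,0,5,40)
rect(W,i.max(-1)<75,370,500,60,190,-10,15)
g=(i.max(-1).astype(int)-i.min(-1)<35)
m,P=rect(W,g,540,760,-140,80,100,175); plane(P)
E
```

```text
[235 148  91] [ 65  81 127] [70 66 61] [162 164 171]
763
[649.3 -34.8 147.1] 147.17703223113233 ((652.478759765625, -23.654346466064453), (105.12023162841797, 51.01018524169922), 73.76136779785156)
plane [ 0.1  0.4 85. ] slope 22.112667400402547 dir 73.3000791532966 rms 1.171867797531592
179
[429.  -56.8  19.8] 19.74737022308716 ((428.1158447265625, -57.0738525390625), (17.942453384399414, 65.21772003173828), 83.82669830322266)
1237
[435.9 128.8   2.7] 2.6968999597830816 ((437.833251953125, 129.65350341796875), (92.40026092529297, 90.896240234375), 83.81214141845703)
2564
[648.5 -14.1 135. ] 136.93597113576044 ((652.9940185546875, -22.363601684570312), (140.030029296875, 130.57156372070312), 73.3237533569336)
plane [ 0.1  0.4 65.3] slope 22.19944902215629 dir 73.38415842326894 rms 1.392006086937639
```

```bash
cat >> h.py <<'E'
def Rg(yaw,p):
    y,p=np.radians([yaw,p]); c,s=np.cos(y),np.sin(y)
    x=np.array([c*np.cos(p),s*np.cos(p),np.sin(p)]); z=np.array([c*np.sin(p),s*np.sin(p),-np.cos(p)])
    return R.from_matrix(np.c_[x,np.cross(z,x),z])
def plan(pos,yaw,p):
    s=telemetry.sense(); r0=rot(s["orientation"]); r1=Rg(yaw,p)
    w=(r0.inv()*r1).as_rotvec()/np.pi; d=r1.inv().apply(np.array(pos)-s["tcp_pos"])/50
    print("clock %.2f tcp"%s["clock"],s["tcp_pos"],"width %.1f gf %.1f F"%(s["width"],s["grasp_force"]),s["ft_force"])
    print("turn first (total share):",np.round(w,4),"min rows %.1f"%(np.linalg.norm(w)*180/8.59)," then shift in new axes (rows-of-50):",np.round(d,3),"norm %.2f"%np.linalg.norm(d))
E
python3 - <<'E'
from h import *
plan([428,-57,150],-7,0)
E
```

```text
clock 0.10 tcp [ 254.2 -542.9  243.9] width 87.9 gf 0.0 F [-0.8 -0.4  0. ]
turn first (total share): [-0.   0.   0.2] min rows 3.7  then shift in new axes (rows-of-50): [  2.3 -10.1   1.9] norm 10.49
```

```bash
sed -i 's/np.round(w,4)/[round(float(k),4) for k in w]/; s/np.round(d,3)/[round(float(k),3) for k in d]/' h.py
python3 -m crank '[{"wz":0.0445,"grip":1},{"wz":0.0445,"grip":1},{"wz":0.0445,"grip":1},{"wz":0.0445,"grip":1}]' >/dev/null
python3 -m crank '[{"x":0.2,"y":-0.9,"z":0.17,"grip":1},{"x":0.2,"y":-0.9,"z":0.17,"grip":1},{"x":0.2,"y":-0.9,"z":0.17,"grip":1},{"x":0.2,"y":-0.9,"z":0.17,"grip":1},{"x":0.2,"y":-0.9,"z":0.17,"grip":1}]' >/dev/null
python3 -m crank '[{"x":0.2,"y":-0.9,"z":0.17,"grip":1},{"x":0.2,"y":-0.9,"z":0.17,"grip":1},{"x":0.2,"y":-0.9,"z":0.17,"grip":1},{"x":0.2,"y":-0.9,"z":0.17,"grip":1},{"x":0.2,"y":-0.9,"z":0.17,"grip":1}]'
python3 - <<'E'
from h import *
i,W=cam("wrist"); cv2.imwrite("pics/w1.png",i[:,:,::-1]); np.save("w1.npy",W)
m,P=rect(W,blue(i),350,500,-120,20,5,40)
b=(i.min(-1)>150)
rect(W,b,470,560,-120,-20,5,40)
plan([428,-57,40],-7,0)
E
```

```text
0
0
clock 0.15 tcp [ 254.2 -542.9  244. ] width 87.8 gf 0.0 F [0.5 0.3 0.2]
turn first (total share): [-0.0005, 0.0001, 0.1783] min rows 3.7  then shift in new axes (rows-of-50): [2.266, -10.07, 4.08] norm 11.10$[0]: bad value
$[0]: bad value
$[0]: bad value
```

View pics/w1.png

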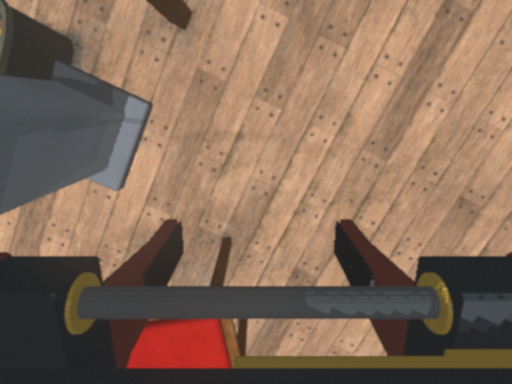

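The wrist picture shows only the floor, with the two fingers at about (180,240) and (340,240). The moves were refused, probably because each row needs every key.

```bash
python3 -m crank '[{"wx":0,"wy":0,"wz":0.0445,"x":0,"y":0,"z":0,"grip":1},{"wx":0,"wy":0,"wz":0.0445,"x":0,"y":0,"z":0,"grip":1},{"wx":0,"wy":0,"wz":0.0445,"x":0,"y":0,"z":0,"grip":1},{"wx":0,"wy":0,"wz":0.0445,"x":0,"y":0,"z":0,"grip":1}]'
python3 -m crank '[{"wx":0,"wy":0,"wz":0,"x":0.2,"y":-0.9,"z":0.17,"grip":1},{"wx":0,"wy":0,"wz":0,"x":0.2,"y":-0.9,"z":0.17,"grip":1},{"wx":0,"wy":0,"wz":0,"x":0.2,"y":-0.9,"z":0.17,"grip":1},{"wx":0,"wy":0,"wz":0,"x":0.2,"y":-0.9,"z":0.17,"grip":1},{"wx":0,"wy":0,"wz":0,"x":0.2,"y":-0.9,"z":0.17,"grip":1}]'
python3 -c "
from h import *
plan([428,-57,150],-7,0)"
```

```text
clock: 0.55
tcp_pos: [254.3, -543.1, 244.3]
orientation: [-0.0, 0.998, -0.064, -0.0]
ft_force: [0.2, -0.3, 0.1]
width: 87.8
grasp_force: 0.0
clock: 1.05
tcp_pos: [331.4, -324.3, 201.7]
orientation: [-0.0, 0.998, -0.061, 0.0]
ft_force: [0.8, 1.0, 0.3]
width: 87.8
grasp_force: 0.0
clock 1.05 tcp [ 331.4 -324.3  201.7] width 87.8 gf 0.0 F [0.8 1.  0.3]
turn first (total share): [-0.0001, -0.0, 0.0] min rows 0.0  then shift in new axes (rows-of-50): [1.267, -5.541, 1.034] norm 5.78
```

```bash
python3 -m crank '[{"wx":0,"wy":0,"wz":0,"x":0.21,"y":-0.9,"z":0.17,"grip":1},{"wx":0,"wy":0,"wz":0,"x":0.21,"y":-0.9,"z":0.17,"grip":1},{"wx":0,"wy":0,"wz":0,"x":0.21,"y":-0.9,"z":0.17,"grip":1},{"wx":0,"wy":0,"wz":0,"x":0.21,"y":-0.9,"z":0.17,"grip":1},{"wx":0,"wy":0,"wz":0,"x":0.21,"y":-0.9,"z":0.17,"grip":1}]' >/dev/null
python3 -m crank '[{"wx":0,"wy":0,"wz":0,"x":0.21,"y":-0.9,"z":0.17,"grip":1},{"wx":0,"wy":0,"wz":0,"x":0,"y":0,"z":0,"grip":1}]'
python3 - <<'E'
from h import *
i,W=cam("wrist"); cv2.imwrite("pics/w2.png",i[:,:,::-1]); np.save("w2.npy",W)
m,P=rect(W,blue(i),350,500,-120,20,8,40)
b=(i.min(-1)>130)
rect(W,b,470,560,-120,-20,5,40)
plan([428,-57,25],-7,0)
E
```

```text
clock: 1.75
tcp_pos: [426.6, -60.9, 150.3]
orientation: [-0.001, 0.998, -0.058, -0.001]
ft_force: [-0.1, -0.9, 0.6]
width: 87.7
grasp_force: 0.0
1609
[432.5 -58.3  20.5] 20.626350769937858 ((430.3074645996094, -57.9351921081543), (21.92469596862793, 68.75663757324219), 82.5102767944336)
817
[503.3 -67.5  12.8] 12.439522527395695 ((501.756103515625, -67.08015441894531), (9.862105369567871, 63.7764892578125), 83.50286865234375)
clock 1.80 tcp [426.4 -63.2 150.6] width 88.1 gf 0.0 F [-0.3  0.1  0.1]
turn first (total share): [-0.0002, 0.0005, 0.0021] min rows 0.0  then shift in new axes (rows-of-50): [0.017, -0.127, 2.513] norm 2.52
```

View pics/w2.png

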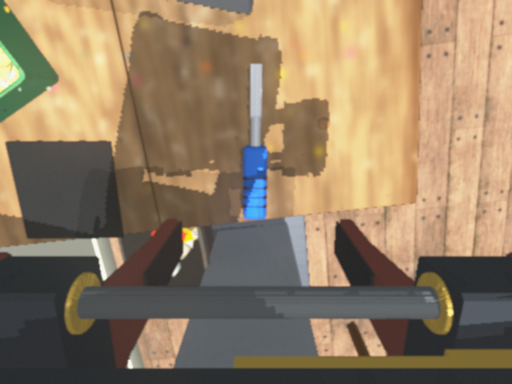

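The wrist view shows the tool from (255,218) to (255,64), unobstructed. Its handle centre is at (430,-58) with a yaw of about -7°. Descending to grasp.

```bash
python3 -m crank '[{"wx":0,"wy":0,"wz":0.002,"x":0.07,"y":-0.1,"z":0.7,"grip":1},{"wx":0,"wy":0,"wz":0,"x":0,"y":0,"z":0.7,"grip":1},{"wx":0,"wy":0,"wz":0,"x":0,"y":0,"z":0.5,"grip":1},{"wx":0,"wy":0,"wz":0,"x":0,"y":0,"z":0,"grip":1}, {"wx":0,"wy":0,"wz":0,"x":0,"y":0,"z":0,"grip":1}]' >/dev/null
python3 -c "
from h import *
plan([430.3,-58,25],-7,0)"
```

```text
clock 2.30 tcp [430.2 -62.2  56.4] width 87.5 gf 0.0 F [-0.3  0.7  0.1]
turn first (total share): [-0.0, 0.0004, -0.0022] min rows 0.0  then shift in new axes (rows-of-50): [-0.009, -0.084, 0.627] norm 0.63
```

```bash
python3 -m crank '[{"wx":0,"wy":0,"wz":0,"x":0,"y":-0.084,"z":0.3,"grip":1},{"wx":0,"wy":0,"wz":0,"x":0,"y":0,"z":0.3,"grip":1},{"wx":0,"wy":0,"wz":0,"x":0,"y":0,"z":0,"grip":-1},{"wx":0,"wy":0,"wz":0,"x":0,"y":0,"z":0,"grip":-1}, {"wx":0,"wy":0,"wz":0,"x":0,"y":0,"z":0,"grip":-1}]'
python3 -m crank '[{"wx":0,"wy":0,"wz":0,"x":0,"y":0,"z":0,"grip":-1},{"wx":0,"wy":0,"wz":0,"x":0,"y":0,"z":0,"grip":-1},{"wx":0,"wy":0,"wz":0,"x":0,"y":0,"z":0,"grip":-1},{"wx":0,"wy":0,"wz":0,"x":0,"y":0,"z":0,"grip":-1}, {"wx":0,"wy":0,"wz":0,"x":0,"y":0,"z":0,"grip":-1}]'
```

```text
clock: 2.8
tcp_pos: [432.0, -57.5, 27.4]
orientation: [0.0, 0.998, -0.064, 0.001]
ft_force: [0.3, -0.6, -0.3]
width: 67.4
grasp_force: 0.0
clock: 3.3
tcp_pos: [431.0, -57.0, 26.2]
orientation: [-0.0, 0.998, -0.064, -0.0]
ft_force: [-0.5, -0.2, 0.6]
width: 27.2
grasp_force: 0.0
```

```bash
python3 -m crank '[{"wx":0,"wy":0,"wz":0,"x":0,"y":0,"z":0,"grip":-1},{"wx":0,"wy":0,"wz":0,"x":0,"y":0,"z":0,"grip":-1},{"wx":0,"wy":0,"wz":0,"x":0,"y":0,"z":-0.5,"grip":-1},{"wx":0,"wy":0,"wz":0,"x":0,"y":0,"z":-1,"grip":-1}, {"wx":0,"wy":0,"wz":0,"x":0,"y":0,"z":-1,"grip":-1}]'
python3 -m crank '[{"wx":0,"wy":0,"wz":0,"x":0,"y":0,"z":-1,"grip":-1},{"wx":0,"wy":0,"wz":0,"x":0,"y":0,"z":-1,"grip":-1},{"wx":0,"wy":0,"wz":0,"x":0,"y":0,"z":-0.5,"grip":-1}, {"wx":0,"wy":0,"wz":0,"x":0,"y":0,"z":0,"grip":-1}]'
python3 - <<'E'
from h import *
ex=np.array([np.cos(np.radians(73.4)),np.sin(np.radians(73.4)),0]); c=np.array([653,-22,0.])
a=np.radians(22); s=ex*np.cos(a)+[0,0,np.sin(a)]; n=-ex*np.sin(a)+[0,0,np.cos(a)]
fe=c-70*ex+[0,0,105]
def tcp(d,h): # tip at distance d along slope from edge, h above face
    return fe+d*s+h*n-104*s+16*n
print(fe,tcp(-40,25),tcp(34,2.2)); plan(tcp(-40,45),73.4,22)
E
```

```text
clock: 3.8
tcp_pos: [429.8, -56.6, 151.8]
orientation: [-0.0, 0.998, -0.064, -0.002]
ft_force: [0.9, -0.9, -1.2]
width: 21.8
grasp_force: 30.0
clock: 4.2
tcp_pos: [433.4, -57.6, 280.0]
orientation: [0.001, 0.998, -0.064, 0.004]
ft_force: [1.1, -0.2, -1.5]
width: 21.8
grasp_force: 30.0
[633.  -89.1 105. ] [ 590.5 -231.8   89.1] [ 612.5 -157.8   95.7]
clock 4.20 tcp [433.4 -57.6 280. ] width 21.8 gf 30.0 F [ 1.1 -0.2 -1.5]
turn first (total share): [0.0881, 0.0994, -0.442] min rows 9.7  then shift in new axes (rows-of-50): [-3.692, 4.006, 2.226] norm 5.88
```

```bash
python3 -m crank '[{"wx":0,"wy":0,"wz":-0.0447,"x":0,"y":0,"z":0,"grip":-1},{"wx":0,"wy":0,"wz":-0.0447,"x":0,"y":0,"z":0,"grip":-1},{"wx":0,"wy":0,"wz":-0.0447,"x":0,"y":0,"z":0,"grip":-1},{"wx":0,"wy":0,"wz":-0.0447,"x":0,"y":0,"z":0,"grip":-1},{"wx":0,"wy":0,"wz":-0.0447,"x":0,"y":0,"z":0,"grip":-1}]' >/dev/null
python3 -m crank '[{"wx":0,"wy":0,"wz":-0.0447,"x":0,"y":0,"z":0,"grip":-1},{"wx":0,"wy":0,"wz":-0.0447,"x":0,"y":0,"z":0,"grip":-1},{"wx":0,"wy":0,"wz":-0.0447,"x":0,"y":0,"z":0,"grip":-1},{"wx":0,"wy":0,"wz":-0.0447,"x":0,"y":0,"z":0,"grip":-1},{"wx":0,"wy":0,"wz":-0.0447,"x":0,"y":0,"z":0,"grip":-1}]' >/dev/null
python3 -m crank '[{"wx":0,"wy":0,"wz":0,"x":-0.74,"y":0.8,"z":0,"grip":-1},{"wx":0,"wy":0,"wz":0,"x":-0.74,"y":0.8,"z":0,"grip":-1},{"wx":0,"wy":0,"wz":0,"x":-0.74,"y":0.8,"z":0,"grip":-1},{"wx":0,"wy":0,"wz":0,"x":-0.74,"y":0.8,"z":0,"grip":-1},{"wx":0,"wy":0,"wz":0,"x":-0.74,"y":0.8,"z":0,"grip":-1}]' >/dev/null
python3 -m crank '[{"wx":0,"wy":0.0407,"wz":0,"x":0,"y":0,"z":0,"grip":-1},{"wx":0,"wy":0.0407,"wz":0,"x":0,"y":0,"z":0,"grip":-1},{"wx":0,"wy":0.0407,"wz":0,"x":0,"y":0,"z":0,"grip":-1},{"wx":0,"wy":0,"wz":0,"x":0,"y":0,"z":0,"grip":-1},{"wx":0,"wy":0,"wz":0,"x":0,"y":0,"z":0,"grip":-1}]'
cat >> h.py <<'E'
ex=np.array([np.cos(np.radians(73.4)),np.sin(np.radians(73.4)),0]); cb=np.array([653,-22,0.])
a=np.radians(22); S=ex*np.cos(a)+[0,0,np.sin(a)]; N=-ex*np.sin(a)+[0,0,np.cos(a)]; EY=np.cross(N,S)
fe=cb-70*ex+[0,0,105]
def tcp(d,h): return fe+d*S+h*N-104*S+16*N
E
python3 -c "
from h import *
plan(tcp(-40,45),73.4,22)"
```

```text
clock: 6.2
tcp_pos: [556.5, -273.0, 273.9]
orientation: [-0.115, 0.789, 0.584, 0.152]
ft_force: [-0.7, 0.4, 0.0]
width: 21.9
grasp_force: 30.0
clock 6.20 tcp [ 556.5 -273.   273.9] width 21.9 gf 30.0 F [-0.7  0.4  0. ]
turn first (total share): [-0.0003, 0.0005, -0.0024] min rows 0.1  then shift in new axes (rows-of-50): [-0.472, 0.416, 3.397] norm 3.45
```

```bash
python3 -m crank '[{"wx":0,"wy":0,"wz":0,"x":-0.12,"y":0.1,"z":0.85,"grip":-1},{"wx":0,"wy":0,"wz":0,"x":-0.12,"y":0.1,"z":0.85,"grip":-1},{"wx":0,"wy":0,"wz":0,"x":-0.12,"y":0.1,"z":0.85,"grip":-1},{"wx":0,"wy":0,"wz":0,"x":-0.12,"y":0.1,"z":0.85,"grip":-1},{"wx":0,"wy":0,"wz":0,"x":0,"y":0,"z":0,"grip":-1}]' >/dev/null
python3 -m crank '[{"wx":0,"wy":0,"wz":0,"x":0,"y":0,"z":0,"grip":-1},{"wx":0,"wy":0,"wz":0,"x":0,"y":0,"z":0,"grip":-1}]' >/dev/null
python3 - <<'E'
from h import *
plan(tcp(-40,45),73.4,22)
i,W=cam("wrist"); cv2.imwrite("pics/w3.png",i[:,:,::-1]); np.save("w3.npy",W); np.save("w3i.npy",i)
# face coords: (d along slope, lateral, height)
F=np.stack([(W-fe)@S,(W-fe)@EY,(W-fe)@N],-1); np.save("w3F.npy",F)
with np.errstate(invalid='ignore'):
    m=orange(i); Q=F[m]; Q=Q[~np.isnan(Q[:,0])]; print("orange",len(Q),np.percentile(Q,[1,50,99],0)); 
    T=Q[Q[:,2]>12]; print("top rect",cv2.minAreaRect(T[:,:2].astype(np.float32)),np.median(T[:,2]))
    g=(F[...,0]>-2)&(F[...,0]<130)&(abs(F[...,1])<60)&(abs(F[...,2])<8)&~m; print("face h",np.nanpercentile(F[g],[5,50,95],0))
    t=(F[...,0]>-80)&(F[...,0]<-10)&(abs(F[...,1])<25)&(F[...,2]>30)&(F[...,2]<70); Q=F[t]; print("blade",len(Q),np.percentile(Q,[2,50,98],0), cv2.minAreaRect(Q[:,:2].astype(np.float32)))
E
```

```text
clock 6.90 tcp [ 589.9 -239.4  112. ] width 21.5 gf 30.0 F [ 0.5 -0.8 -0.9]
turn first (total share): [0.0014, 0.0008, -0.0006] min rows 0.0  then shift in new axes (rows-of-50): [-0.032, -0.033, 0.081] norm 0.09
orange 46 [[-124.6 -122.6  -82.4]
 [-121.7 -118.8  -63.1]
 [ -74.5   78.4  -60.5]]
top rect ((0.0, 0.0), (0.0, 0.0), 0.0) nan
face h [nan nan nan]
blade 1844 [[-79.3  -7.   49.5]
 [-58.1  -2.1  50.8]
 [-39.6   2.5  52.1]] ((-59.43354415893555, -2.191816806793213), (10.016241073608398, 40.97538757324219), 89.49765014648438)
  return _methods._mean(a, axis=axis, dtype=dtype,
  return np.nanmean(a, axis, out=out, keepdims=keepdims)
```

View pics/w3.png

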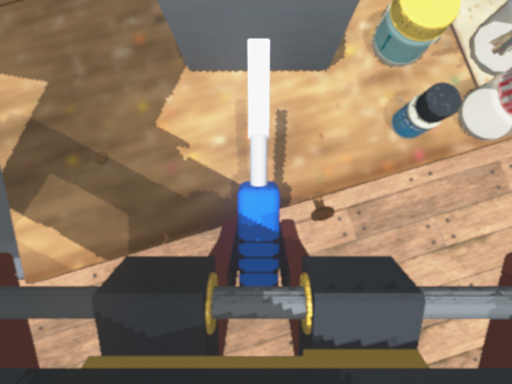

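Wrist view: the blade is held straight, with its tip at (258,40). Its top measures 50.8 above the face line and 2 mm off laterally, which agrees with the kinematics. The cover is out of view, so I'll move ahead above it for one look.

```bash
python3 -m crank '[{"wx":0,"wy":0,"wz":0,"x":0.5,"y":-0.04,"z":0,"grip":-1},{"wx":0,"wy":0,"wz":0,"x":0.7,"y":0,"z":0,"grip":-1},{"wx":0,"wy":0,"wz":0,"x":0.4,"y":0,"z":0,"grip":-1},{"wx":0,"wy":0,"wz":0,"x":0,"y":0,"z":0,"grip":-1},{"wx":0,"wy":0,"wz":0,"x":0,"y":0,"z":0,"grip":-1}]' >/dev/null
python3 - <<'E'
from h import *
plan(tcp(40,45),73.4,22)
i,W=cam("wrist"); cv2.imwrite("pics/w4.png",i[:,:,::-1])
F=np.stack([(W-fe)@S,(W-fe)@EY,(W-fe)@N],-1); np.save("w4F.npy",F); np.save("w4i.npy",i)
with np.errstate(invalid='ignore'):
    m=orange(i); Q=F[m]; Q=Q[~np.isnan(Q[:,0])]; print("orange",len(Q),np.percentile(Q,[1,50,99],0)); 
    T=Q[Q[:,2]>12]; print("top rect",len(T) and cv2.minAreaRect(T[:,:2].astype(np.float32)),np.median(T[:,2]))
    g=(F[...,0]>2)&(F[...,0]<18)&(abs(F[...,1])<60)&(abs(F[...,2])<8)&~m; print("face h",g.sum(),np.nanpercentile(F[g],[5,50,95],0))
    t=(F[...,0]>-30)&(F[...,0]<80)&(abs(F[...,1])<25)&(F[...,2]>38)&(F[...,2]<70); Q=F[t]; print("blade",len(Q),np.percentile(Q,[2,50,98],0))
E
```

```text
clock 7.45 tcp [ 608.6 -168.   140.5] width 21.3 gf 30.0 F [ 0.4 -0.3 -1.2]
turn first (total share): [0.0011, 0.0006, -0.0008] min rows 0.0  then shift in new axes (rows-of-50): [-0.014, 0.016, 0.057] norm 0.06
orange 569 [[ -79.2 -196.2  -39. ]
 [  31.3  -10.8   18.8]
 [  62.2   23.2   20.6]]
top rect ((43.26343536376953, -2.5588130950927734), (42.6909065246582, 51.78188705444336), 0.20963673293590546) 18.935052590452827
face h 4181 [[  2.8 -54.7  -0.7]
 [ 10.1   7.4   0.5]
 [ 17.1  54.4   1.7]]
blade 2968 [[-29.8  -4.6  48.2]
 [  7.8   0.3  50. ]
 [ 39.    5.   53.9]]
```

View pics/w4.png

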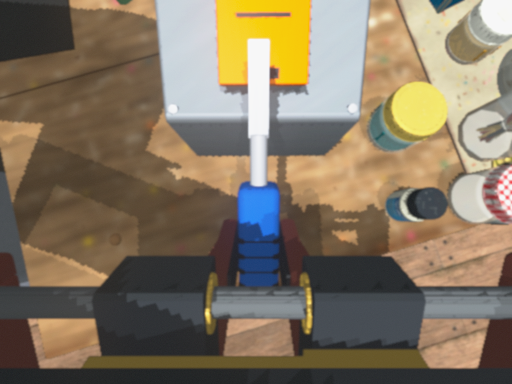

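The wrist view shows the cover from column 217 to 309, with its front wall at row 85, and the blade at column 258. In face coordinates the cover centre is at -2.6 lateral, the wall is at 21.9 and the face is at 0.5. I'll back off to before the wall and lower.

```bash
python3 -m crank '[{"wx":0,"wy":0,"wz":0,"x":-0.56,"y":0.056,"z":0,"grip":-1},{"wx":0,"wy":0,"wz":0,"x":0,"y":0,"z":0,"grip":-1},{"wx":0,"wy":0,"wz":0,"x":0,"y":0,"z":0.4,"grip":-1},{"wx":0,"wy":0,"wz":0,"x":0,"y":0,"z":0.4,"grip":-1},{"wx":0,"wy":0,"wz":0,"x":0,"y":0,"z":0,"grip":-1}]' >/dev/null
python3 -m crank '[{"wx":0,"wy":0,"wz":0,"x":0,"y":0,"z":0.06,"grip":-1},{"wx":0,"wy":0,"wz":0,"x":0,"y":0,"z":0,"grip":-1},{"wx":0,"wy":0,"wz":0,"x":0,"y":0,"z":0,"grip":-1}]' >/dev/null
python3 - <<'E'
from h import *
i,W=cam("wrist"); np.save("w5i.npy",i)
F=np.stack([(W-fe)@S,(W-fe)@EY,(W-fe)@N],-1); np.save("w5F.npy",F)
plan(tcp(12,2.4),73.4,22)
with np.errstate(invalid='ignore'):
    for d in (-8,-4,0,4,8,10):
        r=abs(F[...,0]-d)<2; b=r&(abs(F[...,1]+2.6)<4)&(abs(F[...,2])<12); f=r&(abs(F[...,1]+2.6)>12)&(abs(F[...,1])<50)&(abs(F[...,2])<8)
        print(d,b.sum(),np.nanmedian(F[b][:,2]),np.nanmedian(F[f][:,2]))
    t=(F[...,0]>-28)&(F[...,0]<-10)&(abs(F[...,1])<25)&(abs(F[...,2])<12); print("lat",np.nanpercentile(F[t],[3,50,97],0))
    m=orange(i); Q=F[m]; Q=Q[(abs(Q[:,1])<60)&(Q[:,2]>14)&(Q[:,2]<25)]; print(len(Q), cv2.minAreaRect(Q[:,:2].astype(np.float32)))
cv2.imwrite("pics/w5.png",cv2.resize(i[0:200,130:400],None,fx=2.9,fy=2.9,interpolation=cv2.INTER_CUBIC)[:,:,::-1])
E
```

```text
clock 8.35 tcp [ 608.5 -178.2   89.9] width 22.1 gf 30.0 F [0.4 0.6 0.2]
turn first (total share): [0.001, 0.0002, -0.0013] min rows 0.0  then shift in new axes (rows-of-50): [-0.014, -0.039, 0.044] norm 0.06
-8 150 6.50727794346434 nan
-4 144 6.505966336460233 -6.1005923480823085
0 156 6.42950603991174 -1.3379060445812698
4 157 6.456520938358663 0.7318016255735831
8 155 6.406926573695721 0.45033642838685656
10 159 6.406926573695721 0.4220764999058897
lat [[-27.3  -7.4   5.2]
 [-18.8  -2.5   6.5]
 [-10.6   1.9   7.7]]
594 ((22.171592712402344, -2.7059860229492188), (2.94928240776062, 51.522945404052734), 2.3169608116149902)
  return np.nanmean(a, axis, out=out, keepdims=keepdims)
```

View pics/w5.png

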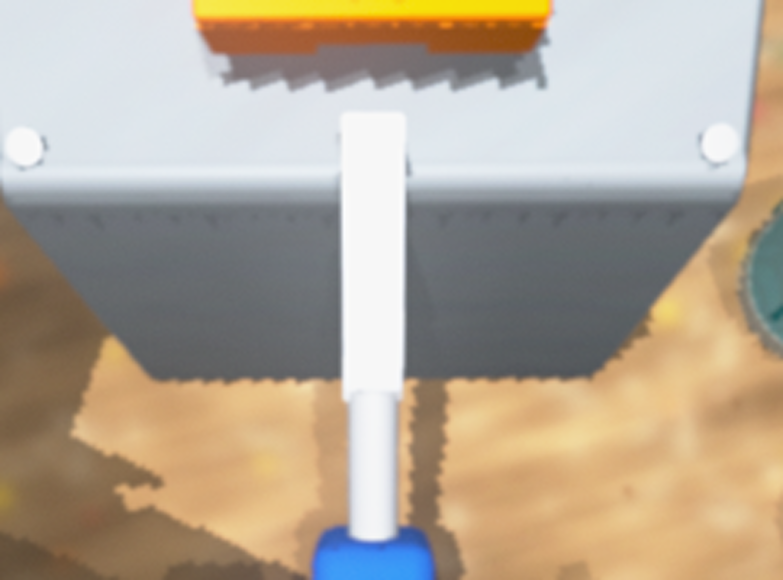

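The close crop shows the notch at columns 317–428 with the blade centred on it at 342–405, parallel to the face. The blade is 2 mm too high, so I'll lower it and push it in.

```bash
python3 -m crank '[{"wx":0,"wy":0,"wz":0,"x":0,"y":0,"z":0.044,"grip":-1},{"wx":0,"wy":0,"wz":0,"x":0,"y":0,"z":0,"grip":-1},{"wx":0,"wy":0,"wz":0,"x":0.1,"y":0,"z":0,"grip":-1},{"wx":0,"wy":0,"wz":0,"x":0.1,"y":0,"z":0,"grip":-1},{"wx":0,"wy":0,"wz":0,"x":0,"y":0,"z":0,"grip":-1}]'
python3 -m crank '[{"wx":0,"wy":0,"wz":0,"x":0.08,"y":0,"z":0,"grip":-1},{"wx":0,"wy":0,"wz":0,"x":0.08,"y":0,"z":0,"grip":-1},{"wx":0,"wy":0,"wz":0,"x":0.06,"y":0,"z":0,"grip":-1},{"wx":0,"wy":0,"wz":0,"x":0,"y":0,"z":0,"grip":-1},{"wx":0,"wy":0,"wz":0,"x":0,"y":0,"z":0,"grip":-1}]'
python3 - <<'E'
from h import *
i,W=cam("wrist")
F=np.stack([(W-fe)@S,(W-fe)@EY,(W-fe)@N],-1)
plan(tcp(34,2.2),73.4,22)
with np.errstate(invalid='ignore'):
    for d in (-10,0,8,16):
        r=abs(F[...,0]-d)<2; b=r&(abs(F[...,1]+2.6)<4)&(abs(F[...,2])<12); print(d,b.sum(),np.nanmedian(F[b][:,2]))
    m=orange(i); Q=F[m]; Q=Q[(abs(Q[:,1])<60)&(Q[:,2]>14)&(Q[:,2]<25)]; print(len(Q), cv2.minAreaRect(Q[:,:2].astype(np.float32)),np.median(Q[:,2]))
E
```

```text
clock: 8.85
tcp_pos: [611.2, -167.1, 91.2]
orientation: [-0.114, 0.788, 0.585, 0.153]
ft_force: [-0.9, 0.4, -0.9]
width: 22.0
grasp_force: 30.0
clock: 9.35
tcp_pos: [614.0, -158.1, 95.0]
orientation: [-0.114, 0.788, 0.585, 0.153]
ft_force: [-0.2, 0.4, -1.6]
width: 21.6
grasp_force: 30.0
clock 9.40 tcp [ 613.9 -158.2   94.9] width 21.6 gf 30.0 F [-0.2  0.3 -1.3]
turn first (total share): [0.0005, 0.0001, -0.0013] min rows 0.0  then shift in new axes (rows-of-50): [0.005, -0.029, -0.014] norm 0.03
-10 136 3.6866026702561796
0 128 3.388471624305102
8 128 3.4141956456681
16 152 3.4629842126256714
665 ((33.41719055175781, -2.6554946899414062), (52.05979537963867, 23.292972564697266), 89.99290466308594) 18.58478636015816
```

The blade is 12 mm inside the notch with no contact force. Now levering about the front edge.

```bash
python3 -m crank '[{"wx":0,"wy":0.0111,"wz":0,"x":-0.0126,"y":0,"z":0.049,"grip":-1},{"wx":0,"wy":0.0111,"wz":0,"x":-0.0126,"y":0,"z":0.049,"grip":-1},{"wx":0,"wy":0.0111,"wz":0,"x":-0.0126,"y":0,"z":0.049,"grip":-1},{"wx":0,"wy":0.0111,"wz":0,"x":-0.0126,"y":0,"z":0.049,"grip":-1},{"wx":0,"wy":0.0111,"wz":0,"x":-0.0126,"y":0,"z":0.049,"grip":-1}]'
python3 -m crank '[{"wx":0,"wy":0.0111,"wz":0,"x":-0.0126,"y":0,"z":0.049,"grip":-1},{"wx":0,"wy":0.0111,"wz":0,"x":-0.0126,"y":0,"z":0.049,"grip":-1},{"wx":0,"wy":0.0111,"wz":0,"x":-0.0126,"y":0,"z":0.049,"grip":-1},{"wx":0,"wy":0,"wz":0,"x":0,"y":0,"z":0,"grip":-1},{"wx":0,"wy":0,"wz":0,"x":0,"y":0,"z":0,"grip":-1}]'
cat > look.py <<'E'
from h import *
i,W=cam("wrist"); F=np.stack([(W-fe)@S,(W-fe)@EY,(W-fe)@N],-1)
s=telemetry.sense(); print(s["tcp_pos"],s["ft_force"],s["width"])
m=orange(i); Q=F[m]
with np.errstate(invalid='ignore'): Q=Q[(abs(Q[:,1])<60)&(Q[:,2]>14)&(Q[:,2]<60)]
for d in (23,26,30,36,42,50,60,75,90):
    q=Q[abs(Q[:,0]-d)<1.5]
    if len(q)>5: print(d,len(q),np.median(q[:,2]))
E
python3 look.py
```

```text
clock: 9.9
tcp_pos: [614.7, -155.7, 82.4]
orientation: [-0.165, 0.772, 0.573, 0.222]
ft_force: [0.5, 1.8, -3.3]
width: 22.2
grasp_force: 30.0
clock: 10.4
tcp_pos: [615.2, -153.8, 74.9]
orientation: [-0.194, 0.76, 0.563, 0.261]
ft_force: [-0.2, -0.5, -2.0]
width: 21.8
grasp_force: 30.0
[ 615.2 -153.8   75. ] [ 0.2 -0.1 -3.5] 21.724934127458507
23 783 20.017753934438954
26 135 21.301853090135943
30 97 21.281701841931906
36 36 20.870659631759686
42 12 20.68847075288649
```

```bash
python3 -m crank '[{"wx":0,"wy":0.0111,"wz":0,"x":-0.0126,"y":0,"z":0.049,"grip":-1},{"wx":0,"wy":0.0111,"wz":0,"x":-0.0126,"y":0,"z":0.049,"grip":-1},{"wx":0,"wy":0.0111,"wz":0,"x":-0.0126,"y":0,"z":0.049,"grip":-1},{"wx":0,"wy":0,"wz":0,"x":0,"y":0,"z":0,"grip":-1},{"wx":0,"wy":0,"wz":0,"x":0,"y":0,"z":0,"grip":-1}]'
python3 look.py
```

```text
clock: 10.95
tcp_pos: [616.2, -150.7, 68.1]
orientation: [-0.223, 0.745, 0.552, 0.301]
ft_force: [-0.2, -0.4, -1.2]
width: 21.9
grasp_force: 30.0
[ 616.4 -150.7   68.3] [ 0.2  0.2 -1.1] 21.86638656013695
23 1346 22.273873672498514
26 138 24.676663592378816
30 50 24.671206491776477
36 16 23.893579095123467
42 6 23.04305896067919
```

```bash
python3 -m crank '[{"wx":0,"wy":0.0111,"wz":0,"x":-0.0126,"y":0,"z":0.049,"grip":-1},{"wx":0,"wy":0.0111,"wz":0,"x":-0.0126,"y":0,"z":0.049,"grip":-1},{"wx":0,"wy":0,"wz":0,"x":0,"y":0,"z":0,"grip":-1},{"wx":0,"wy":0,"wz":0,"x":0,"y":0,"z":0,"grip":-1}]'
python3 look.py
```

```text
clock: 11.4
tcp_pos: [616.9, -147.9, 63.7]
orientation: [-0.243, 0.734, 0.544, 0.326]
ft_force: [-0.0, 0.7, -1.1]
width: 21.9
grasp_force: 30.0
[ 617.  -147.8   64. ] [ 0.3 -0.8 -2. ] 21.71110491200543
23 1537 23.080441707592602
26 549 27.34355704571063
30 41 27.75320813637567
36 26 26.684055574487992
```

The front is now about 9 mm up. I'll relax the lever a little to see whether it stays propped.

```bash
python3 -m crank '[{"wx":0,"wy":-0.0111,"wz":0,"x":0.0126,"y":0,"z":-0.049,"grip":-1},{"wx":0,"wy":-0.0111,"wz":0,"x":0.0126,"y":0,"z":-0.049,"grip":-1},{"wx":0,"wy":-0.0111,"wz":0,"x":0.0126,"y":0,"z":-0.049,"grip":-1},{"wx":0,"wy":-0.0111,"wz":0,"x":0.0126,"y":0,"z":-0.049,"grip":-1},{"wx":0,"wy":-0.0111,"wz":0,"x":0.0126,"y":0,"z":-0.049,"grip":-1}]'
python3 -m crank '[{"wx":0,"wy":-0.0111,"wz":0,"x":0.0126,"y":0,"z":-0.049,"grip":-1},{"wx":0,"wy":0,"wz":0,"x":0,"y":0,"z":0,"grip":-1},{"wx":0,"wy":0,"wz":0,"x":0,"y":0,"z":0,"grip":-1}]' >/dev/null
python3 look.py
```

```text
clock: 11.95
tcp_pos: [615.5, -153.6, 76.0]
orientation: [-0.193, 0.76, 0.564, 0.26]
ft_force: [-0.4, -0.1, 0.1]
width: 21.5
grasp_force: 30.0
[ 614.9 -154.5   77.5] [-0.7  0.   0.4] 21.762384338885177
23 1012 24.779060198886288
26 417 27.591967813220073
30 51 27.475831443961106
36 17 26.638472999467385
```

It stays propped at about 9 mm. Rotating back to the slope angle and withdrawing.

```bash
python3 -m crank '[{"wx":0,"wy":-0.0111,"wz":0,"x":0.0126,"y":0,"z":-0.049,"grip":-1},{"wx":0,"wy":-0.0111,"wz":0,"x":0.0126,"y":0,"z":-0.049,"grip":-1},{"wx":0,"wy":-0.0111,"wz":0,"x":0.0126,"y":0,"z":-0.049,"grip":-1},{"wx":0,"wy":-0.0111,"wz":0,"x":0.0126,"y":0,"z":-0.049,"grip":-1},{"wx":0,"wy":-0.0111,"wz":0,"x":0.0126,"y":0,"z":-0.049,"grip":-1}]'
python3 -m crank '[{"wx":0,"wy":0,"wz":0,"x":-0.1,"y":0,"z":-0.02,"grip":-1},{"wx":0,"wy":0,"wz":0,"x":-0.2,"y":0,"z":0,"grip":-1},{"wx":0,"wy":0,"wz":0,"x":-0.3,"y":0,"z":0,"grip":-1},{"wx":0,"wy":0,"wz":0,"x":-0.8,"y":0,"z":0,"grip":-1},{"wx":0,"wy":0,"wz":0,"x":-0.6,"y":0,"z":0,"grip":-1}]'
python3 -m crank '[{"wx":0,"wy":0,"wz":0,"x":0,"y":0,"z":0,"grip":-1},{"wx":0,"wy":0,"wz":0,"x":0,"y":0,"z":0,"grip":-1}]' >/dev/null
python3 - <<'E'
from h import *
i,W=cam("wrist"); s=telemetry.sense(); r=rot(s["orientation"])
G=r.inv().apply((W-s["tcp_pos"]).reshape(-1,3)).reshape(W.shape)  # tool frame
with np.errstate(invalid='ignore'):
    t=(G[...,0]>62)&(G[...,0]<110)&(abs(G[...,1])<15)&(abs(G[...,2]-16)<30); Q=G[t]
    print(len(Q),np.percentile(Q,[2,50,98],0)); print(np.polyfit(Q[:,0],Q[:,2],1))
i,W=cam("top"); cv2.imwrite("pics/t6.png",i[:,:,::-1]); m,P=rect(W,orange(i),560,740,-130,60,100,200); plane(P)
plan([430,-58,200],-7,0); print(s["tcp_pos"])
E
```

```text
clock: 12.8
tcp_pos: [614.1, -158.7, 90.1]
orientation: [-0.132, 0.783, 0.581, 0.179]
ft_force: [-1.3, -2.6, 0.4]
width: 21.9
grasp_force: 30.0
clock: 13.3
tcp_pos: [586.6, -247.1, 44.9]
orientation: [-0.134, 0.783, 0.58, 0.18]
ft_force: [0.5, -0.7, -1.5]
width: 21.7
grasp_force: 30.0
1773 [[ 63.   -4.5  14. ]
 [ 83.5   0.2  15.5]
 [101.7   5.   16.9]]
[ 0.  14.3]
371
[647.5 -31.1 152.1] 152.4344486728569 ((651.0858764648438, -23.42237091064453), (105.96136474609375, 48.918148040771484), 72.00838470458984)
plane [  0.1   0.3 106.6] slope 15.090665017459418 dir 72.03594661887452 rms 1.1477047083962513
clock 13.60 tcp [ 587.4 -244.5   46.4] width 22.0 gf 30.0 F [-0.5  0.2 -0.6]
turn first (total share): [-0.1012, -0.1199, 0.4368] min rows 9.7  then shift in new axes (rows-of-50): [-3.58, -3.319, -3.072] norm 5.77
[ 587.1 -245.1   46. ]
```

The cover is propped (slope 15° now, down from 22°), and the tool is still straight in the grip. I'll lay it on free desk near (480,-140), keeping the present yaw.

```bash
python3 -m crank '[{"wx":0,"wy":0,"wz":0,"x":0,"y":0,"z":-0.8,"grip":-1},{"wx":0,"wy":-0.0361,"wz":0,"x":0,"y":0,"z":0,"grip":-1},{"wx":0,"wy":-0.0361,"wz":0,"x":0,"y":0,"z":0,"grip":-1},{"wx":0,"wy":-0.0361,"wz":0,"x":0,"y":0,"z":0,"grip":-1},{"wx":0,"wy":-0.0361,"wz":0,"x":0,"y":0,"z":0,"grip":-1}]' >/dev/null
python3 -m crank '[{"wx":0,"wy":0,"wz":0,"x":0,"y":0,"z":0,"grip":-1},{"wx":0,"wy":0,"wz":0,"x":0,"y":0,"z":0,"grip":-1}]' >/dev/null
python3 -c "
from h import *
plan([480,-140,60],73.4,0)"
```

```text
clock 14.30 tcp [ 583.  -259.7   82.9] width 21.7 gf 30.0 F [-0.4  0.2 -0.6]
turn first (total share): [-0.0001, -0.0008, -0.0005] min rows 0.0  then shift in new axes (rows-of-50): [1.707, -2.658, 0.459] norm 3.19
```

```bash
python3 -m crank '[{"wx":0,"wy":0,"wz":0,"x":0,"y":-0.9,"z":0,"grip":-1},{"wx":0,"wy":0,"wz":0,"x":0.2,"y":-0.9,"z":0,"grip":-1},{"wx":0,"wy":0,"wz":0,"x":0.5,"y":-0.86,"z":0,"grip":-1},{"wx":0,"wy":0,"wz":0,"x":0.6,"y":0,"z":0.2,"grip":-1},{"wx":0,"wy":0,"wz":0,"x":0.4,"y":0,"z":0.26,"grip":-1}]' >/dev/null
python3 -m crank '[{"wx":0,"wy":0,"wz":0,"x":0,"y":0,"z":0.3,"grip":-1},{"wx":0,"wy":0,"wz":0,"x":0,"y":0,"z":0.2,"grip":-1},{"wx":0,"wy":0,"wz":0,"x":0,"y":0,"z":0,"grip":-1},{"wx":0,"wy":0,"wz":0,"x":0,"y":0,"z":0,"grip":-1}]'
python3 -c "
from h import *
plan([480,-140,26.5],73.4,0)"
```

```text
clock: 15.2
tcp_pos: [479.9, -142.4, 34.5]
orientation: [-0.0, 0.804, 0.595, -0.0]
ft_force: [0.2, 0.4, -1.6]
width: 21.5
grasp_force: 30.0
clock 15.20 tcp [ 479.9 -142.4   34.5] width 21.5 gf 30.0 F [ 0.2  0.4 -1.6]
turn first (total share): [-0.0002, -0.0001, -0.0019] min rows 0.0  then shift in new axes (rows-of-50): [0.047, -0.012, 0.16] norm 0.17
```

```bash
python3 -m crank '[{"wx":0,"wy":0,"wz":0,"x":0,"y":0,"z":0.08,"grip":-1},{"wx":0,"wy":0,"wz":0,"x":0,"y":0,"z":0.06,"grip":-1},{"wx":0,"wy":0,"wz":0,"x":0,"y":0,"z":0.02,"grip":-1},{"wx":0,"wy":0,"wz":0,"x":0,"y":0,"z":0,"grip":-1},{"wx":0,"wy":0,"wz":0,"x":0,"y":0,"z":0,"grip":-1}]'
```

```text
clock: 15.7
tcp_pos: [480.1, -141.6, 26.7]
orientation: [0.0, 0.803, 0.596, -0.0]
ft_force: [-0.5, -0.9, -0.7]
width: 22.0
grasp_force: 30.0
```

```bash
python3 -m crank '[{"wx":0,"wy":0,"wz":0,"x":0,"y":0,"z":0.012,"grip":-1},{"wx":0,"wy":0,"wz":0,"x":0,"y":0,"z":0,"grip":-1},{"wx":0,"wy":0,"wz":0,"x":0,"y":0,"z":0,"grip":1},{"wx":0,"wy":0,"wz":0,"x":0,"y":0,"z":0,"grip":1},{"wx":0,"wy":0,"wz":0,"x":0,"y":0,"z":0,"grip":1}]'
python3 -m crank '[{"wx":0,"wy":0,"wz":0,"x":0,"y":0,"z":0,"grip":1},{"wx":0,"wy":0,"wz":0,"x":0,"y":0,"z":0,"grip":1},{"wx":0,"wy":0,"wz":0,"x":0,"y":0,"z":0,"grip":1},{"wx":0,"wy":0,"wz":0,"x":0,"y":0,"z":0,"grip":1},{"wx":0,"wy":0,"wz":0,"x":0,"y":0,"z":-0.4,"grip":1}]'
python3 -m crank '[{"wx":0,"wy":0,"wz":0,"x":0,"y":0,"z":-0.9,"grip":1},{"wx":0,"wy":0,"wz":0,"x":0,"y":0,"z":-0.9,"grip":1},{"wx":0,"wy":0,"wz":0,"x":0,"y":0,"z":-0.9,"grip":1},{"wx":0,"wy":0,"wz":0,"x":0,"y":0,"z":-0.9,"grip":1},{"wx":0,"wy":0,"wz":0,"x":0,"y":0,"z":0,"grip":1}]'
python3 -c "
from h import *
i,W=cam('wrist')
rect(W,blue(i),400,600,-200,0,8,40); rect(W,i.min(-1)>130,480,560,-120,-20,5,20)
i,W=cam('top'); m,P=rect(W,orange(i),560,740,-130,60,100,200); plane(P)
plan([648,-38,250],73.4,15)"
```

```text
clock: 16.2
tcp_pos: [480.0, -141.5, 26.0]
orientation: [0.0, 0.803, 0.596, -0.0]
ft_force: [0.3, 0.2, -0.2]
width: 42.5
grasp_force: 0.0
clock: 16.7
tcp_pos: [478.4, -140.9, 44.5]
orientation: [-0.002, 0.803, 0.596, -0.001]
ft_force: [0.4, 1.2, -0.3]
width: 82.5
grasp_force: 0.0
clock: 17.2
tcp_pos: [483.6, -143.1, 232.1]
orientation: [0.005, 0.803, 0.596, 0.003]
ft_force: [0.4, -0.0, 0.1]
width: 87.9
grasp_force: 0.0
1007
[ 480.3 -141.8   20.5] 20.64714125858717 ((479.8995666503906, -143.1859130859375), (69.09375, 21.581119537353516), 73.33565521240234)
446
[502.6 -69.6  12.6] 12.241847146267304 ((500.85479736328125, -75.04986572265625), (65.17439270019531, 9.27434253692627), 73.0322265625)
677
[648.4 -36.3 151. ] 150.76457233033375 ((651.6095581054688, -24.40625), (106.00554656982422, 50.95450210571289), 74.62295532226562)
plane [  0.1   0.3 109.4] slope 15.547856462845385 dir 73.43801073793072 rms 1.161397489109004
clock 17.30 tcp [ 480.5 -141.8  227. ] width 88.1 gf 0.0 F [-0.7  0.2 -0.5]
turn first (total share): [0.001, 0.0835, -0.0013] min rows 1.8  then shift in new axes (rows-of-50): [2.965, 2.617, 0.317] norm 3.97
```

The tool lies flat on the desk (handle top at 20.5) and the cover is still propped at a 15.5° slope. Moving to hover above the cover.

```bash
cat >> h.py <<'E'
b=np.radians(15.9); S2=ex*np.cos(b)+[0,0,np.sin(b)]; N2=-ex*np.sin(b)+[0,0,np.cos(b)]
C0=fe+106*S-2.6*EY+0.5*N-42*S2   # centre of propped cover's underside
E
python3 -c "
from h import *
print(C0,C0+18*N2); plan(C0+100*N2,73.4,15.9)"
python3 -m crank '[{"wx":0,"wy":0.0442,"wz":0,"x":0,"y":0,"z":0,"grip":1},{"wx":0,"wy":0.0442,"wz":0,"x":0,"y":0,"z":0,"grip":1},{"wx":0,"wy":0,"wz":0,"x":0.74,"y":0.64,"z":0,"grip":1},{"wx":0,"wy":0,"wz":0,"x":0.74,"y":0.64,"z":0,"grip":1},{"wx":0,"wy":0,"wz":0,"x":0.74,"y":0.64,"z":0,"grip":1}]' >/dev/null
python3 -m crank '[{"wx":0,"wy":0,"wz":0,"x":0.74,"y":0.64,"z":0,"grip":1},{"wx":0,"wy":0,"wz":0,"x":0,"y":0,"z":0,"grip":1},{"wx":0,"wy":0,"wz":0,"x":0,"y":0,"z":0,"grip":1}]' >/dev/null
python3 -c "
from h import *
plan(C0+100*N2,73.4,15.9)"
```

```text
[652.  -34.5 133.7] [650.6 -39.3 151. ]
clock 17.30 tcp [ 480.5 -141.8  227. ] width 88.1 gf 0.0 F [-0.7  0.2 -0.5]
turn first (total share): [0.0011, 0.0885, -0.0013] min rows 1.9  then shift in new axes (rows-of-50): [2.408, 2.674, 0.626] norm 3.65
clock 18.10 tcp [643.  -41.6 263.8] width 87.9 gf 0.0 F [-0.   0.3 -0.2]
turn first (total share): [-0.0011, 0.0002, -0.0012] min rows 0.0  then shift in new axes (rows-of-50): [-0.534, 0.133, 0.555] norm 0.78
```

```bash
python3 -m crank '[{"wx":0,"wy":0,"wz":0,"x":-0.53,"y":0.133,"z":0.2,"grip":1},{"wx":0,"wy":0,"wz":0,"x":0,"y":0,"z":0,"grip":1},{"wx":0,"wy":0,"wz":0,"x":0,"y":0,"z":0,"grip":1},{"wx":0,"wy":0,"wz":0,"x":0,"y":0,"z":0,"grip":1}]' >/dev/null
python3 - <<'E'
from h import *
i,W=cam("wrist"); cv2.imwrite("pics/w7.png",i[:,:,::-1])
plan(C0+26*N2,73.4,15.9)
F=np.stack([(W-C0)@S2,(W-C0)@np.cross(N2,S2),(W-C0)@N2],-1)
with np.errstate(invalid='ignore'):
    Q=F[orange(i)]; Q=Q[(abs(Q[:,0])<70)&(abs(Q[:,1])<60)&(abs(Q[:,2]-18)<8)]
print(len(Q),np.percentile(Q,[1,50,99],0),cv2.minAreaRect(Q[:,:2].astype(np.float32)),np.polyfit(Q[:,0],Q[:,2],1).tolist())
E
```

```text
clock 18.55 tcp [643.  -66.  249.8] width 87.7 gf 0.0 F [ 0.7 -0.5 -0.2]
turn first (total share): [0.0003, -0.0001, -0.0016] min rows 0.0  then shift in new axes (rows-of-50): [-0.006, -0.008, 1.894] norm 1.89
3614 [[-31.2 -25.1  10.5]
 [ 20.6  -7.6  18.5]
 [ 67.2  25.1  20.2]] ((14.764106750488281, -0.23169708251953125), (108.64904022216797, 51.860984802246094), 2.1392595767974854) [-0.037611700033174565, 18.868911613237962]
```

View pics/w7.png

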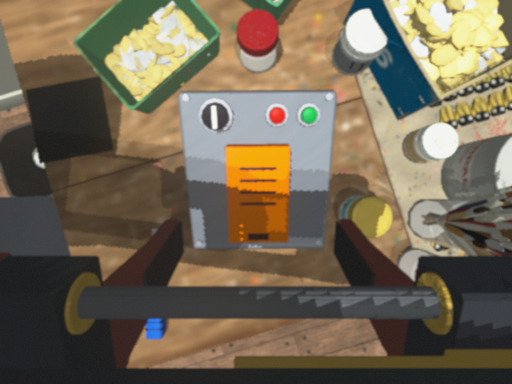

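The wrist view shows the cover centred between the open fingers (columns 225–290, fingers at 180 and 340). Lateral error is below 1 mm. Descending and gripping.

```bash
python3 -m crank '[{"wx":0,"wy":0,"wz":0,"x":0,"y":-0.008,"z":0.5,"grip":1},{"wx":0,"wy":0,"wz":0,"x":0,"y":0,"z":0.5,"grip":1},{"wx":0,"wy":0,"wz":0,"x":0,"y":0,"z":0.4,"grip":1},{"wx":0,"wy":0,"wz":0,"x":0,"y":0,"z":0.3,"grip":1},{"wx":0,"wy":0,"wz":0,"x":0,"y":0,"z":0.1,"grip":1}]'
python3 -m crank '[{"wx":0,"wy":0,"wz":0,"x":0,"y":0,"z":0.07,"grip":1},{"wx":0,"wy":0,"wz":0,"x":0,"y":0,"z":0,"grip":1},{"wx":0,"wy":0,"wz":0,"x":0,"y":0,"z":0,"grip":1}]'
python3 -c "
from h import *
plan(C0+26*N2,73.4,15.9)"
```

```text
clock: 19.05
tcp_pos: [649.5, -41.5, 161.9]
orientation: [-0.083, 0.795, 0.59, 0.11]
ft_force: [-0.4, 0.0, 0.4]
width: 87.9
grasp_force: 0.0
clock: 19.35
tcp_pos: [651.2, -41.9, 160.6]
orientation: [-0.082, 0.795, 0.59, 0.112]
ft_force: [-0.3, -0.8, -0.2]
width: 87.7
grasp_force: 0.0
clock 19.35 tcp [651.2 -41.9 160.6] width 87.7 gf 0.0 F [-0.3 -0.8 -0.2]
turn first (total share): [0.0009, 0.0, -0.0013] min rows 0.0  then shift in new axes (rows-of-50): [-0.008, -0.026, 0.039] norm 0.05
```

```bash
python3 -m crank '[{"wx":0,"wy":0,"wz":0,"x":0,"y":-0.02,"z":0.03,"grip":1},{"wx":0,"wy":0,"wz":0,"x":0,"y":0,"z":0,"grip":-1},{"wx":0,"wy":0,"wz":0,"x":0,"y":0,"z":0,"grip":-1},{"wx":0,"wy":0,"wz":0,"x":0,"y":0,"z":0,"grip":-1},{"wx":0,"wy":0,"wz":0,"x":0,"y":0,"z":0,"grip":-1}]'
python3 -m crank '[{"wx":0,"wy":0,"wz":0,"x":0,"y":0,"z":0,"grip":-1},{"wx":0,"wy":0,"wz":0,"x":0,"y":0,"z":0,"grip":-1},{"wx":0,"wy":0,"wz":0,"x":0,"y":0,"z":0,"grip":-1},{"wx":0,"wy":0,"wz":0,"x":0,"y":0,"z":0,"grip":-1},{"wx":0,"wy":0,"wz":0,"x":0,"y":0,"z":0,"grip":-1}]'
python3 -m crank '[{"wx":0,"wy":0,"wz":0,"x":0,"y":0,"z":-0.06,"grip":-1},{"wx":0,"wy":0,"wz":0,"x":0,"y":0,"z":-0.1,"grip":-1},{"wx":0,"wy":0,"wz":0,"x":0,"y":0,"z":-0.2,"grip":-1},{"wx":0,"wy":0,"wz":0,"x":0,"y":0,"z":-0.3,"grip":-1},{"wx":0,"wy":0,"wz":0,"x":0,"y":0,"z":-0.3,"grip":-1}]'
```

```text
clock: 19.85
tcp_pos: [649.8, -40.9, 158.4]
orientation: [-0.082, 0.795, 0.59, 0.111]
ft_force: [-0.3, -0.2, -0.2]
width: 59.5
grasp_force: 0.0
clock: 20.35
tcp_pos: [649.8, -40.8, 158.3]
orientation: [-0.082, 0.795, 0.59, 0.111]
ft_force: [0.2, -1.3, 0.3]
width: 51.9
grasp_force: 30.0
clock: 20.85
tcp_pos: [646.0, -53.9, 206.1]
orientation: [-0.082, 0.795, 0.59, 0.111]
ft_force: [0.4, 0.1, 0.2]
width: 52.2
grasp_force: 30.0
```

Cover gripped (52 mm) and lifted. Leveling and moving over the mat.

```bash
python3 -m crank '[{"wx":0,"wy":0,"wz":0,"x":0,"y":0,"z":-0.5,"grip":-1},{"wx":0,"wy":0,"wz":0,"x":0,"y":0,"z":-0.6,"grip":-1},{"wx":0,"wy":-0.0295,"wz":0,"x":0,"y":0,"z":0,"grip":-1},{"wx":0,"wy":-0.0295,"wz":0,"x":0,"y":0,"z":0,"grip":-1},{"wx":0,"wy":-0.0295,"wz":0,"x":0,"y":0,"z":0,"grip":-1}]' >/dev/null
python3 -m crank '[{"wx":0,"wy":0,"wz":0,"x":0,"y":0,"z":0,"grip":-1},{"wx":0,"wy":0,"wz":0,"x":0,"y":0,"z":0,"grip":-1}]' >/dev/null
python3 -c "
from h import *
plan([437,129.5,80],73.4,0)"
```

```text
clock 21.55 tcp [641.7 -67.3 258.2] width 51.8 gf 30.0 F [ 0.4 -0.  -0.9]
turn first (total share): [0.0002, -0.0005, -0.0011] min rows 0.0  then shift in new axes (rows-of-50): [2.603, -5.049, 3.563] norm 6.71
```

```bash
python3 -m crank '[{"wx":0,"wy":0,"wz":0,"x":0.2,"y":-0.4,"z":0,"grip":-1},{"wx":0,"wy":0,"wz":0,"x":0.35,"y":-0.65,"z":0,"grip":-1},{"wx":0,"wy":0,"wz":0,"x":0.35,"y":-0.7,"z":0,"grip":-1},{"wx":0,"wy":0,"wz":0,"x":0.35,"y":-0.7,"z":0,"grip":-1},{"wx":0,"wy":0,"wz":0,"x":0.35,"y":-0.7,"z":0,"grip":-1}]' >/dev/null
python3 -m crank '[{"wx":0,"wy":0,"wz":0,"x":0.35,"y":-0.7,"z":0,"grip":-1},{"wx":0,"wy":0,"wz":0,"x":0.35,"y":-0.7,"z":0.2,"grip":-1},{"wx":0,"wy":0,"wz":0,"x":0.3,"y":-0.5,"z":0.5,"grip":-1},{"wx":0,"wy":0,"wz":0,"x":0,"y":0,"z":0.8,"grip":-1},{"wx":0,"wy":0,"wz":0,"x":0,"y":0,"z":0.8,"grip":-1}]' >/dev/null
python3 -m crank '[{"wx":0,"wy":0,"wz":0,"x":0,"y":0,"z":0.7,"grip":-1},{"wx":0,"wy":0,"wz":0,"x":0,"y":0,"z":0.4,"grip":-1},{"wx":0,"wy":0,"wz":0,"x":0,"y":0,"z":0,"grip":-1},{"wx":0,"wy":0,"wz":0,"x":0,"y":0,"z":0,"grip":-1}]' >/dev/null
python3 -c "
from h import *
plan([437,129.5,29],73.4,0)
i,W=cam('wrist'); s=telemetry.sense(); r=rot(s['orientation']); G=r.inv().apply((W-s['tcp_pos']).reshape(-1,3)).reshape(W.shape)
Q=G[orange(i)]; Q=Q[(abs(Q[:,0])<60)&(abs(Q[:,1])<40)&(Q[:,2]<15)]; print(len(Q),np.percentile(Q,[1,50,99],0),np.polyfit(Q[:,0],Q[:,2],1).tolist())"
```

```text
clock 22.95 tcp [437.9 129.1  87.6] width 51.7 gf 30.0 F [ 0.8 -0.2 -0.1]
turn first (total share): [-0.0002, 0.0, -0.002] min rows 0.0  then shift in new axes (rows-of-50): [0.003, -0.019, 1.173] norm 1.17
1699 [[-23.6 -25.2   6. ]
 [-17.4   0.1   7.4]
 [ 15.7  23.9   8.6]] [0.008178097897708021, 7.482193179468469]
```

```bash
python3 -m crank '[{"wx":0,"wy":0,"wz":0,"x":0,"y":0,"z":0.5,"grip":-1},{"wx":0,"wy":0,"wz":0,"x":0,"y":0,"z":0.4,"grip":-1},{"wx":0,"wy":0,"wz":0,"x":0,"y":0,"z":0.2,"grip":-1},{"wx":0,"wy":0,"wz":0,"x":0,"y":0,"z":0,"grip":-1},{"wx":0,"wy":0,"wz":0,"x":0,"y":0,"z":0,"grip":-1}]'
python3 -m crank '[{"wx":0,"wy":0,"wz":0,"x":0,"y":0,"z":0.04,"grip":-1},{"wx":0,"wy":0,"wz":0,"x":0,"y":0,"z":0.03,"grip":-1},{"wx":0,"wy":0,"wz":0,"x":0,"y":0,"z":0,"grip":-1},{"wx":0,"wy":0,"wz":0,"x":0,"y":0,"z":0,"grip":-1}]'
```

```text
clock: 23.5
tcp_pos: [438.3, 129.8, 33.2]
orientation: [0.0, 0.803, 0.596, 0.0]
ft_force: [0.8, 1.3, -0.9]
width: 51.8
grasp_force: 30.0
clock: 23.9
tcp_pos: [437.7, 129.7, 29.0]
orientation: [0.0, 0.803, 0.596, -0.0]
ft_force: [-1.1, -0.2, -0.3]
width: 51.8
grasp_force: 30.0
```

```bash
python3 -m crank '[{"wx":0,"wy":0,"wz":0,"x":0,"y":0,"z":0.015,"grip":-1},{"wx":0,"wy":0,"wz":0,"x":0,"y":0,"z":0,"grip":-1},{"wx":0,"wy":0,"wz":0,"x":0,"y":0,"z":0,"grip":1},{"wx":0,"wy":0,"wz":0,"x":0,"y":0,"z":0,"grip":1},{"wx":0,"wy":0,"wz":0,"x":0,"y":0,"z":0,"grip":1}]'
python3 -m crank '[{"wx":0,"wy":0,"wz":0,"x":0,"y":0,"z":0,"grip":1},{"wx":0,"wy":0,"wz":0,"x":0,"y":0,"z":0,"grip":1},{"wx":0,"wy":0,"wz":0,"x":0,"y":0,"z":-0.3,"grip":1},{"wx":0,"wy":0,"wz":0,"x":0,"y":0,"z":-0.6,"grip":1},{"wx":0,"wy":0,"wz":0,"x":0,"y":0,"z":-0.8,"grip":1}]'
python3 -m crank '[{"wx":0,"wy":0,"wz":0,"x":0,"y":0,"z":-0.8,"grip":1},{"wx":0,"wy":0,"wz":0,"x":0,"y":0,"z":-0.6,"grip":1},{"wx":0,"wy":0,"wz":0,"x":0,"y":0,"z":-0.4,"grip":1},{"wx":0,"wy":0,"wz":0,"x":0,"y":0,"z":0,"grip":1},{"wx":0,"wy":0,"wz":0,"x":0,"y":0,"z":0,"grip":1}]'
python3 -c "
from h import *
i,W=cam('wrist'); cv2.imwrite('pics/w8.png',i[:,:,::-1])
m,P=rect(W,orange(i),350,520,50,210,5,40); plane(P)
rect(W,i.max(-1)<75,370,500,60,190,-10,10)
i,W=cam('top'); rect(W,blue(i),400,600,-200,0,8,40); rect(W,i.max(-1)<75,370,500,60,190,-10,10)"
```

```text
clock: 24.4
tcp_pos: [437.6, 129.7, 28.0]
orientation: [0.0, 0.803, 0.596, -0.0]
ft_force: [-0.1, -0.2, -0.1]
width: 72.3
grasp_force: 0.0
clock: 24.9
tcp_pos: [436.1, 129.5, 112.7]
orientation: [-0.001, 0.803, 0.596, -0.002]
ft_force: [0.7, -0.7, 0.7]
width: 87.8
grasp_force: 0.0
clock: 25.4
tcp_pos: [437.4, 129.8, 202.8]
orientation: [0.0, 0.803, 0.596, -0.0]
ft_force: [0.5, 0.4, -0.8]
width: 87.8
grasp_force: 0.0
2389
[434.6 124.8  22. ] 21.965946535552405 ((437.9126281738281, 129.14691162109375), (83.50601196289062, 51.78235626220703), 73.7656478881836)
plane [ 0.   0.  21.6] slope 0.05952882151838834 dir 57.23873900331821 rms 0.6472725495712766
3379
[444.2 137.8   3.9] 3.9074499996023633 ((436.38037109375, 130.43516540527344), (98.56633758544922, 109.5104751586914), 83.03373718261719)
219
[ 478.4 -141.8   19.3] 19.32973643978346 ((478.77130126953125, -142.34812927246094), (68.58621978759766, 21.1224365234375), 74.46570587158203)
345
[439.7 126.    2.7] 2.6367186177380972 ((439.29730224609375, 137.2825164794922), (107.18263244628906, 95.791259765625), 85.58741760253906)
```

View pics/w8.png

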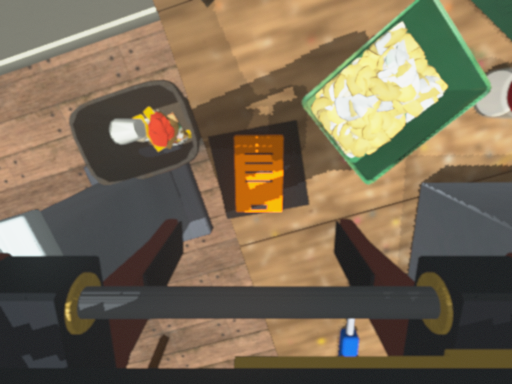

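The cover lies flat (0.06°) and right side up at (438,129), about 2 mm from the mat's centre (pixel (259,173)). The tool lies on the desk. Handing in.

```bash
python3 -c "
from rig import arm
print(arm.close_job())"
```

```text
the job is handed in; nothing more can be done
None
```

I pried the cover loose with the tool, laid the tool back on the desk, and set the cover flat and right side up about 2 mm from the mat's centre; the job is handed in, but no verdict came back.

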